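# Sort rattling barrels from solid ones

### The job

Working from left to right as the robot sees them, take each sealed wooden barrel off the sloping rack, tip it well past level so that its raised end points downhill, and feel whether a loose ball rolls inside. Lay the rattling barrels gently in the troughs of the walled tray and the solid ones gently in the troughs of the bare board, one to a trough and roughly centred along it. Let go of them there and leave the other things on the bench alone.

Things in the scene. Friction and masses are not known exactly. Their poses are not given: they have to be found in the camera images.
- barrel1_center (a point): The left barrel as the robot sees them at the start (42 mm round, 140 mm long, pale turned wood, dark caps). This point is its centre, on its axis half-way along; x runs along the barrel, at the start up the slope. All barrels look alike and weigh 180 to 280 g. A rattler holds a loose 135 g steel ball (32 mm) that rolls 99 mm end to end when the barrel is tipped, shifting its centre of mass 50 to 65 mm; in a solid one nothing shifts.
- barrel2_center (a point): The middle barrel as the robot sees them at the start (42 mm round, 140 mm long, pale turned wood, dark caps). This point is its centre; x runs along the barrel, at the start up the slope. Tipped past level either way by 7 degrees or more, a loose ball is at the other end within half a second; the change of moment about the grip is about 0.13 N m, against under 0.01 in a solid barrel.
- barrel3_center (a point): The right barrel as the robot sees them at the start (42 mm round, 140 mm long, pale turned wood, dark caps). This point is its centre; x runs along the barrel, at the start up the slope.
- rack: Fixed plywood rack, 240 mm wide, 190 mm deep. Origin at the table under its middle; x points away from the robot, y to the left. Its face slopes 32 degrees, rising along x. Barrels lie up and down the slope, 76 mm apart (34 mm gaps), each on two rails 14 mm high, 30 mm over both; axis 32 mm above the face, centre 97 mm above the table. A 34 mm lip stops the low ends.
- tray: The walled tray for rattlers: fixed plywood box, 180 mm along x, 200 mm along y, walls 30 mm high and 6 mm thick, floor 6 mm. Origin at the centre of its underside. Two troughs run along its x axis, 88 mm apart, each of two wooden rails 14 mm high, 145 mm long, 30 mm wide over both. It may stand left or right of the rack.
- board: The bare board for solid barrels: same outline and same two troughs as the tray but no walls, plate 6 mm thick. Origin at the centre of its underside, troughs along its x axis. It stands on the other side of the rack from the tray.
- tray_left (a point): Where the centre of a barrel comes to lie in the left trough of the tray, 38 mm above the table; x axis along the trough, which is 44 mm from the middle of the tray. A barrel may lie either way round.
- tray_right (a point): Where the centre of a barrel comes to lie in the right trough of the tray, 38 mm above the table; x axis along the trough, which is 44 mm from the middle of the tray. A barrel may lie either way round.
- board_left (a point): Where the centre of a barrel comes to lie in the left trough of the board, 38 mm above the table; x axis along the trough, which is 44 mm from the middle of the board. A barrel may lie either way round.
- board_right (a point): Where the centre of a barrel comes to lie in the right trough of the board, 38 mm above the table; x axis along the trough, which is 44 mm from the middle of the board. A barrel may lie either way round.
- bowl: Bystander, fixed: dark turned bowl blank, 110 mm wide, 50 mm high. Leave it alone.
- wax: Bystander, loose: wax tin, 60 mm wide, 60 mm high. Leave it alone.
- blank: Bystander, fixed: upright round wooden blank, 64 mm wide, 70 mm high. Leave it alone.
- sander: Bystander, loose: cork sanding block, 100 x 55 x 35 mm. Leave it alone.
- key: Bystander, fixed: T-shaped steel chuck key, 120 x 80 mm, lying flat. Leave it alone.
- brush: Bystander, fixed: bench brush, 190 mm, lying flat. Leave it alone.
Not all that is in view belongs to the job. What is shaped like the part that bears barrel3_center but purple is not meant.

How it is judged (in metres and radians):
On the way, in this order (a step that is already met when the one before it is completed fails the run):
1. the left barrel is held off the rack and tipped past level, its raised end downhill (at least 7 degrees) (angle between barrel1_center's own x axis and vertical above 1.7 rad and contact force between barrel1 and rack below 0.05 N and contact force between barrel1 and the fingers above 0.5 N), for 0.2 s.
2. the middle barrel is held off the rack and tipped past level, its raised end downhill (at least 7 degrees) (angle between barrel2_center's own x axis and vertical above 1.7 rad and contact force between barrel2 and rack below 0.05 N and contact force between barrel2 and the fingers above 0.5 N), for 0.2 s.
3. the right barrel is held off the rack and tipped past level, its raised end downhill (at least 7 degrees) (angle between barrel3_center's own x axis and vertical above 1.7 rad and contact force between barrel3 and rack below 0.05 N and contact force between barrel3 and the fingers above 0.5 N), for 0.2 s.
At the end, for the whole second after the job is handed in: every rattling barrel lies in a trough of the walled tray and every solid one in a trough of the bare board, its centre within 25 mm of the trough's middle lengthwise and within 6 mm of its resting height, released and at rest (((x of barrel1_center in the frame of tray between -0.025 and 0.025 m and z of barrel1_center in the frame of tray between 0.03178 and 0.04378 m and y of barrel1_center in the frame of tray between -0.06 and 0.06 m) or (x of barrel1_center in the frame of board between -0.025 and 0.025 m and z of barrel1_center in the frame of board between 0.03178 and 0.04378 m and y of barrel1_center in the frame of board between -0.06 and 0.06 m)) and ((x of barrel2_center in the frame of tray between -0.025 and 0.025 m and z of barrel2_center in the frame of tray between 0.03178 and 0.04378 m and y of barrel2_center in the frame of tray between -0.06 and 0.06 m) or (x of barrel2_center in the frame of board between -0.025 and 0.025 m and z of barrel2_center in the frame of board between 0.03178 and 0.04378 m and y of barrel2_center in the frame of board between -0.06 and 0.06 m)) and ((x of barrel3_center in the frame of tray between -0.025 and 0.025 m and z of barrel3_center in the frame of tray between 0.03178 and 0.04378 m and y of barrel3_center in the frame of tray between -0.06 and 0.06 m) or (x of barrel3_center in the frame of board between -0.025 and 0.025 m and z of barrel3_center in the frame of board between 0.03178 and 0.04378 m and y of barrel3_center in the frame of board between -0.06 and 0.06 m)) and x of ball1 in the frame of tray between -0.085 and 0.085 m and y of ball1 in the frame of tray between -0.08 and 0.08 m and z of ball1 in the frame of tray between 0 and 0.07 m and x of ball2 in the frame of tray between -0.085 and 0.085 m and y of ball2 in the frame of tray between -0.08 and 0.08 m and z of ball2 in the frame of tray between 0 and 0.07 m and x of core in the frame of board between -0.085 and 0.085 m and y of core in the frame of board between -0.08 and 0.08 m and z of core in the frame of board between 0 and 0.07 m and linear speed of each of barrel1, barrel2, barrel3 below 0.03 m/s and contact force between each of barrel1, barrel2, barrel3 and the fingers below 0.05 N); the robot touches nothing.
It fails at once if a loose bystander (tin or cork block) is moved more than 30 mm (distance of any of wax, sander from where it was at the start of the episode above 0.03 m).
It fails at once if a barrel is dropped (moves freely faster than 0.8 m/s, a fall of over 30 mm) ((linear speed of barrel1 above 0.8 m/s and contact force between barrel1 and the fingers below 0.1 N) or (linear speed of barrel2 above 0.8 m/s and contact force between barrel2 and the fingers below 0.1 N) or (linear speed of barrel3 above 0.8 m/s and contact force between barrel3 and the fingers below 0.1 N)).
It also fails if it takes over 72 s, if anything falls off the work surface, if the arm or the gripper's body presses on something with over 40 N, if the wrist force passes 120 N, or if a joint passes its speed limit or range.

### The arm

A 7-joint arm with a two-finger parallel gripper is mounted at the origin on the work surface. World frame = base frame: x ahead of the robot, y to its left, z up, the work surface at z = 0. Lengths are in m, angles in degrees, forces in N, time in s.
With the tool pointing down it reaches from about 0.425 to 0.875 m from the base axis. Payload 4.7 kg.
Tool frame: the origin (TCP) lies between the finger pads; the fingertips stand 19 mm ahead of it and the grasp point (between the pads) is the TCP; x points along the fingers, z is the direction in which the jaws open and shut, and the axes are right-handed (so a half turn about x gives the same grasp; the last joint's range is limited). The gripper opens to 87 mm and grips with 3 to 60 N. Pads are 19 mm wide; open, the fingers measure 117 mm over their backs; the gripper's body (75 mm by 190 mm) begins 51 mm behind the grasp point.
Start: joints at [-67.145, 18.392, -4.016, 83.108, 1.295, 78.541, -3.26], TCP at [0.244, 0.602, 0.242] pointing down, gripper open.
Joint ranges: [-163.93, 163.93], [-17.29, 119.83], [-79.2, 71.16], [3.27, 140.29], [-89.18, 269.18], [5.43, 117.66], [-154.24, 154.24]. Speed limits (degrees/s): [147.25, 147.25, 180, 180, 180, 180, 180].

### API

Orientations are given as [roll, pitch, yaw] about the fixed x, y, z axes, in that order (R = Rz(yaw) Ry(pitch) Rx(roll)).
In Python, from cell import monitor, read_camera, camera_model, env, regions_of gives the robot as it stands. The module is installed in compiled form; this text tells all that it offers.
- The arm moves only by the tool step_arm, never from a script. Its argument "deltas" is a list of rows, each a list of 5 numbers: the gripper's target within -1 to 1 (fully open at 1, half-way at 0, shut at -1), then the shift along the tool's x, y, z in m, then the turn about the tool's x in degrees. A call has 1 to 12 rows; each row is the pose to reach, as a shift and turn from the pose commanded when the call began, along the tool's axes at that moment; what a row does not reach only later rows make up. A row lasts 1/8 s, in which the tool goes at most 62.5 mm and 10.7 degrees, less where a joint would pass 70% of its speed; a pose out of reach is approached as far as the arm can. A call with a gripper value outside its range is refused whole. The fingers move at their own pace and stop on an object; "newtons" is the grip in N (left out, the last holds). Time passes only in rows, so rows that repeat a pose let the fingers close. It gives the time, the measured TCP pose, the force and the opening at its end, in the units of the state.
- monitor.get_obs(): the state, without advancing time (a new reading comes with each control period).
- read_camera(name): name is "side" or "top" or "wrist"; returns (picture, depth): 480x640x3 uint8, red, green, blue; 480x640 float32, m along the optical axis (not along the pixel's ray), 0 where there is no reading.
- camera_model(name): a dict with "fx", "fy", "cx", "cy" (pixels), "xyz" and "attitude" of the camera in the world. Camera axes: x right, y down, z forward; pixel columns grow to the right and rows downward; lengths in m; the calibration is good to about 2 mm. A picture is of the moment at which its call begins: read the wrist's pose just before it. camera_model takes no time and is no camera call; for the wrist camera it gives the pose at the moment of the call.
- env.sign_off(): hands the job in, once; it reports no verdict.
Trained networks look in the newest picture that a camera, given by its name, has taken for a name from the list of things; names that differ only in an ending like _2 or _b are one class to them, and where a whole thing is asked for, a point or a joint stands for the part that bears it (a point fixed in the world has none). Each returns a list of dicts, best first, with "p" (0 to 1); they miss things now and then, are a little off and sometimes report something else, mostly with a low value. They report only what shows in the picture. A call takes as long as a camera call. They do not tell look-alikes from the thing itself.
- regions_of(camera, thing): "pixels" (480x640 bool, what is visible of it) and "pixel" ([column, row] in pixels, amid what is visible of it).
The state is a dict: "time_s": time; "qpos": joint angles; "joint_velocities": joint speeds; "effort": joint torques, N m; "tool_pos": TCP position; "tool_rot": TCP orientation; "force": force on the tool from outside, world axes, zero at the start; "wrist_torque": the same for the moment, N m; "grip_width": finger opening in m.
Only numpy, scipy, OpenCV 4.12 (cv2) and the standard library are available. Lean on these libraries where they do the work, as an engineer would, in place of code of your own. Each camera call takes 0.05 s, during which the arm holds its last target. There are 200 camera calls.

## Working session

There is one attempt and no reset: what is moved stays moved. The work goes in short steps, Python scripts to look and compute and a tool call to move; the robot and the scene stay as the last step left them, time stands still between calls to the robot, and variables do not carry over. Pictures are saved under pics/ and viewed, about 8 in all and at most 12, crops included, and the job is handed in when it is done.

Besides the shell and the picture viewer there is one more tool, called after "Call:" as name(argument=value, ...) on one line, values as JSON. step_arm: Moves the arm, as the interface text tells. Its arguments: {"type":"object","properties":{"deltas":{"type":"array"},"newtons":{"type":"number"}},"required":["deltas"]}

```bash
mkdir -p pics
cat > h.py <<'E'
import numpy as np, cv2
from scipy.spatial.transform import Rotation as R
from cell import monitor, read_camera, camera_model, env, regions_of
def cam(n):
    m=camera_model(n); im,d=read_camera(n); return m,im,d
def Rm(a): 
    a=np.array(a,float)
    return a if a.shape==(3,3) else R.from_euler('xyz',a,degrees=True).as_matrix()
def cloud(m,d):
    v,u=np.mgrid[:480,:640]
    p=np.stack([(u-m['cx'])/m['fx']*d,(v-m['cy'])/m['fy']*d,d],-1)
    w=p@Rm(m['attitude']).T+np.array(m['xyz']); w[d<=0]=np.nan; return w
E
python3 - <<'E'
from h import *
print(monitor.get_obs())
for n in ('top','side'):
    m,im,d=cam(n); print(n,m)
    np.savez(f'{n}0.npz',d=d,im=im); cv2.imwrite(f'pics/{n}0.png',im[...,::-1])
    w=cloud(m,d)
    if n=='top': np.save('topw.npy',w)
    for t in ('barrel1_center','rack','tray','board'):
        for r in regions_of(n,t)[:5]:
            P=w[r['pixels']]; print(n,t,round(r['p'],2),np.round(r['pixel']),r['pixels'].sum(),np.round(np.nanmedian(P,0),3))
E
```

```text
{'time_s': 0.0, 'qpos': array([-67.14433921,  18.44109689,  -4.01414464,  83.17577662,
         1.29720439,  78.53931892,  -3.25906448]), 'joint_velocities': array([-0.12238486, -0.01118935, -0.06329905,  0.09092051, -0.04713916,
       -0.0785796 , -0.00963772]), 'effort': array([-4.47238572e-04, -4.91293144e+01, -4.04150197e-01, -3.12526023e+01,
       -6.40215911e-02,  4.37454320e-02,  1.73712365e-04]), 'tool_pos': array([0.24387483, 0.6019595 , 0.24043054]), 'tool_rot': array([-175.72255221,   89.88885727, -107.76838431]), 'force': array([ 0.56298828, -0.42088661,  0.1459864 ]), 'wrist_torque': array([-0.00812778,  0.06406281,  0.0154449 ]), 'grip_width': 0.08695963995651884}
top {'fx': 548.2854533797442, 'fy': 548.2854533797442, 'cx': 323.6189863151064, 'cy': 228.14740588065985, 'xyz': array([ 0.43509255, -0.10038366,  1.51588831]), 'attitude': array([-176.24117018,    0.60219244,  -88.64445306])}
top barrel1_center 0.87 [260. 203.] 910 [0.586 0.084 0.111]
top barrel1_center 0.63 [412. 254.] 5000 [ 0.473 -0.327  0.006]
top rack 0.68 [298. 192.] 3409 [0.626 0.007 0.083]
top tray 0.56 [415. 254.] 5002 [ 0.473 -0.327  0.006]
top board 0.76 [177. 225.] 4682 [0.529 0.325 0.004]
side {'fx': 523.3969969516121, 'fy': 523.3969969516121, 'cx': 333.6665257612865, 'cy': 237.75593853204242, 'xyz': array([-0.18227681, -0.7440751 ,  0.98290114]), 'attitude': array([-131.99929682,    0.92951066,  -46.87839284])}
side barrel1_center 0.9 [308. 202.] 827 [0.581 0.076 0.108]
side barrel1_center 0.75 [307. 170.] 659 [0.734 0.26  0.049]
side rack 0.95 [337. 226.] 3458 [ 0.591 -0.027  0.06 ]
side tray 0.86 [402. 329.] 6328 [ 0.473 -0.326  0.009]
side tray 0.63 [238. 203.] 2514 [0.523 0.318 0.008]
side tray 0.4 [354. 183.] 271 [0.773 0.092 0.06 ]
side board 0.74 [245. 205.] 2544 [0.523 0.321 0.008]
side board 0.63 [308. 202.] 704 [0.579 0.076 0.109]
side board 0.28 [349. 226.] 908 [ 0.576 -0.074  0.107]
```

View pics/top0.png

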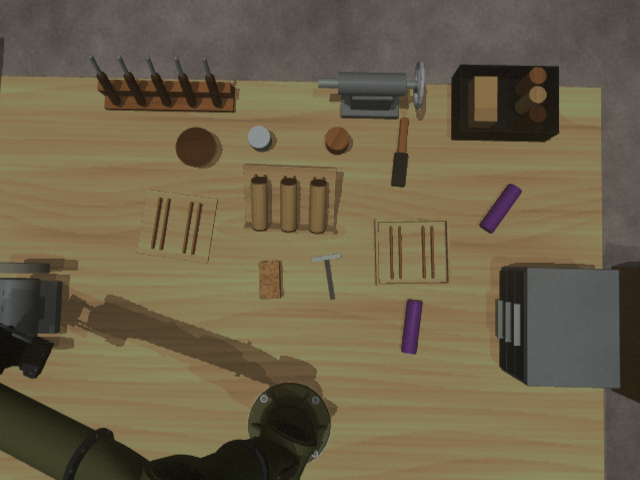

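View pics/side0.png

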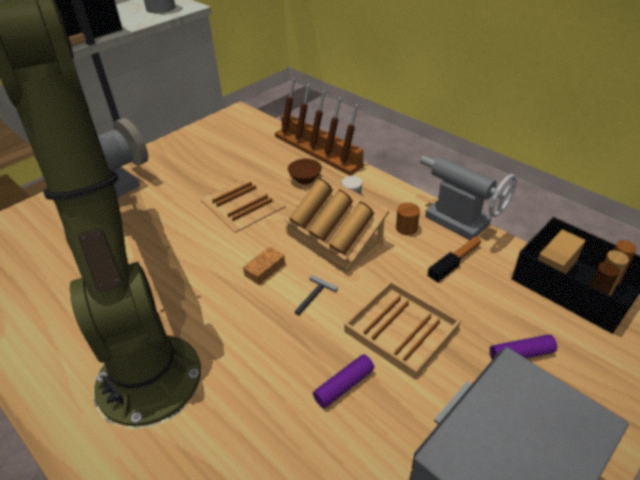

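The candidates for barrels are the three wooden ones on the rack at top-view pixels (260,203), (290,204) and (318,205). There are also purple look-alikes at (412,327) and (500,208), and round things at (197,147), (260,138) and (337,140). I choose the three wooden ones on the rack. The walled tray is at (412,252) on the right and the board at (177,225) on the left.

Run:
```python
from h import *
w=np.load('topw.npy'); im=np.load('top0.npz')['im']
def box(u0,v0,u1,v1,zl,zh):
    P=w[v0:v1,u0:u1].reshape(-1,3); return P[(P[:,2]>zl)&(P[:,2]<zh)]
def rect(P,n):
    r=cv2.minAreaRect(P[:,:2].astype(np.float32)); print(n,len(P),np.round(r[0],4),np.round(r[1],3),round(r[2],2),'zmed',np.round(np.median(P[:,2]),4))
for n,b in dict(board=(130,180,225,272),tray=(370,212,455,290)).items():
    P=box(*b,.003,.05); rect(P,n)
    q=box(*b,.013,.05) ; 
    if n=='board':
        rect(q,n+' rails'); print(q.mean(0))
    print('table z',np.nanmedian(w[b[1]-0:b[3],b[0]:b[2]][...,2]))
# barrels
from scipy.optimize import least_squares
for i,u in enumerate((260,289,318)):
    P=box(u-8,180,u+9,230,.06,.2)
    def f(q):
        th,el=q[2],q[3]; d=np.array([np.cos(th)*np.cos(el),np.sin(th)*np.cos(el),np.sin(el)])
        v=P-np.array([.59,q[0],q[1]]); return np.linalg.norm(np.cross(v,d),axis=1)-.021
    s=least_squares(f,[np.nanmedian(P[:,1]),.1,0,np.radians(32)],loss='soft_l1',f_scale=.002)
    y,z,th,el=s.x; d=np.array([np.cos(th)*np.cos(el),np.sin(th)*np.cos(el),np.sin(el)])
    Q=box(u-15,165,u+14,240,.04,.2); v=Q-np.array([.59,y,z]); t=v@d; r=np.linalg.norm(v-np.outer(t,d),axis=1)
    t=t[r<.024]; lo,hi=np.percentile(t,[1,99]); c=np.array([.59,y,z])+d*(lo+hi)/2
    print('barrel',i+1,'centre',np.round(c,4),'yaw,el',np.round(np.degrees([th,el]),1),'len',hi-lo,'rms',np.std(s.fun),'centre by z=.097:',np.round(np.array([.59,y,z])+d*(.097-z)/d[2],4))
P=box(240,160,342,242,.02,.3); rect(P,'rack'); 
for n,b in dict(wax=(245,120,275,155),blank=(320,120,352,158),sander=(255,255,285,302)).items(): rect(box(*b,.02,.1),n)
# rack top edge heights
for u in (250,275,304,332):
    print(u,[ (round(float(w[v,u,0]),3),round(float(w[v,u,2]),3)) for v in range(160,242,6)])
o=monitor.get_obs(); M=Rm(o['tool_rot']); print(np.round(M,3))
```

```text
board 3291 [0.5328 0.3244] [0.253 0.265] 1.38 zmed 0.0061
board rails 488 [0.5284 0.313 ] [0.145 0.142] 84.51 zmed 0.0171
[0.5292069  0.32356921 0.01748276]
table z 0.0013048182868269365
tray 3966 [ 0.4784 -0.327 ] [0.212 0.232] 1.3 zmed 0.0077
table z 0.004437775895956841
barrel 1 centre [0.5851 0.0862 0.0937] yaw,el [-1.8 31.3] len 0.1478786282569231 rms 0.004313173234901 centre by z=.097: [0.5905 0.0861 0.097 ]
barrel 2 centre [0.5842 0.0105 0.0945] yaw,el [-1.7 31.5] len 0.1449368102588688 rms 0.004508507071371624 centre by z=.097: [0.5883 0.0104 0.097 ]
barrel 3 centre [ 0.5831 -0.0656  0.095 ] yaw,el [-1.2 31.6] len 0.14460164614566945 rms 0.004546490928100659 centre by z=.097: [ 0.5864 -0.0656  0.097 ]
rack 6021 [0.6021 0.0102] [0.241 0.173] 88.44 zmed 0.0995
wax 456 [0.7728 0.0991] [0.061 0.06 ] 41.97 zmed 0.0577
blank 517 [ 0.7701 -0.1126] [0.062 0.063] 26.77 zmed 0.0677
sander 767 [0.3888 0.0608] [0.098 0.056] 2.23 zmed 0.0329
250 [(0.721, -0.003), (0.683, 0.118), (0.669, 0.105), (0.655, 0.098), (0.639, 0.094), (0.626, 0.079), (0.61, 0.075), (0.595, 0.064), (0.58, 0.057), (0.564, 0.051), (0.55, 0.035), (0.532, 0.053), (0.519, -0.004), (0.503, -0.007)]
275 [(0.723, -0.007), (0.684, 0.118), (0.669, 0.114), (0.655, 0.104), (0.641, 0.092), (0.626, 0.084), (0.612, 0.069), (0.596, 0.069), (0.581, 0.058), (0.567, 0.043), (0.551, 0.038), (0.534, 0.046), (0.52, 0.005), (0.504, -0.004)]
304 [(0.724, 0.001), (0.706, 0.004), (0.671, 0.116), (0.658, 0.093), (0.642, 0.095), (0.629, 0.08), (0.614, 0.072), (0.598, 0.066), (0.583, 0.059), (0.568, 0.045), (0.553, 0.04), (0.537, 0.036), (0.519, 0.056), (0.506, -0.001)]
332 [(0.725, 0.001), (0.709, -0.002), (0.673, 0.113), (0.657, 0.11), (0.644, 0.098), (0.629, 0.088), (0.616, 0.07), (0.599, 0.072), (0.585, 0.057), (0.57, 0.046), (0.554, 0.04), (0.538, 0.037), (0.521, 0.055), (0.508, -0.005)]
[[-0.    -0.927  0.375]
 [-0.     0.375  0.927]
 [-1.    -0.    -0.   ]]
```

Run:
```python
from h import *
im=np.load('top0.npz')['im'][120:300,130:460,::-1]
cv2.imwrite('pics/crop0.png',cv2.resize(im,None,fx=2.4,fy=2.4,interpolation=cv2.INTER_CUBIC))
```

```text
(no output)
```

View pics/crop0.png

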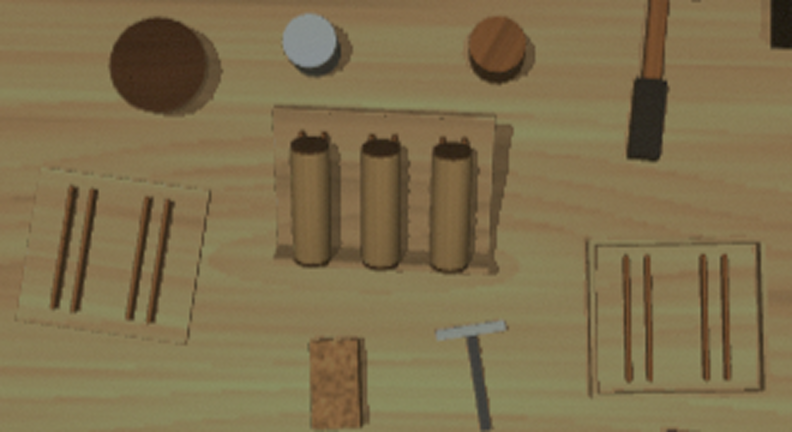

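The crop shows the three pale barrels on the rack. The two-trough board is at left, turned about -8°, and the walled tray is at right, nearly square. The purple look-alikes are not near the rack.

```bash
cat >> h.py <<'E'
def to(x,y,z,ang):  # ang: world angle of jaw axis (tool z), deg
    o=monitor.get_obs(); M=Rm(o['tool_rot']); a=np.degrees(np.arctan2(M[1,2],M[0,2]))
    d=M.T@(np.array([x,y,z])-o['tool_pos']); t=-((ang-a+180)%360-180)
    print('t',round(o['time_s'],2),'delta',np.round(d,4),'turn',round(t,1),'force',np.round(o['force'],2),'tq',np.round(o['wrist_torque'],3),'w',round(o['grip_width'],4))
E
python3 - <<'E'
from h import *
im=np.load('top0.npz')['im']; m=camera_model('top'); A=Rm(m['attitude'])
hsv=cv2.cvtColor(im,cv2.COLOR_RGB2HSV)
for n,(u0,v0,u1,v1) in dict(board=(140,190,220,262),tray=(380,222,444,284)).items():
    v,u=np.mgrid[v0:v1,u0:u1]; g=im[v0:v1,u0:u1].max(2)
    mk=((im[v0:v1,u0:u1,1].astype(int)<75)).astype(np.uint8)
    k,l,s,c=cv2.connectedComponentsWithStats(mk)
    res=[]
    for i in range(1,k):
        if s[i,4]<50 or s[i,3]<40: continue
        q=np.argwhere(l==i)[:,::-1]+[u0,v0]
        r=np.c_[(q-[m['cx'],m['cy']])/m['fx'],np.ones(len(q))]@A.T
        w=np.array(m['xyz'])+r*((.02-m['xyz'][2])/r[:,2])[:,None]
        lo,hi=w[:,0].min(),w[:,0].max()
        rr=cv2.minAreaRect(w[:,:2].astype(np.float32)); vx,vy,_,_=cv2.fitLine(w[:,:2].astype(np.float32),cv2.DIST_L2,0,.01,.01).ravel()
        res.append(rr[0]); print(n,s[i,4],np.round(rr[0],4),np.round(rr[1],3),'yaw',round(float(np.degrees(np.arctan(vy/vx))),2))
    print(np.mean(res,0))
to(.587,.086,.25,88.44)
E
```

```text
board 159 [0.5367 0.3758] [0.009 0.139] yaw -6.85
board 138 [0.5347 0.3525] [0.008 0.139] yaw -6.67
board 136 [0.5278 0.2893] [0.007 0.14 ] yaw -6.91
board 141 [0.5252 0.2648] [0.008 0.139] yaw -6.96
[0.53110404 0.32058385]
tray 132 [ 0.471  -0.2675] [0.139 0.008] yaw 2.26
tray 134 [ 0.4729 -0.2904] [0.136 0.008] yaw 1.94
tray 133 [ 0.4757 -0.3542] [0.139 0.008] yaw 2.28
tray 127 [ 0.4763 -0.3781] [0.139 0.007] yaw 2.22
[ 0.47395753 -0.32256223]
t 0.5 delta [-0.0084 -0.5118 -0.3499] turn -20.5 force [ 0.27  0.51 -0.7 ] tq [ 0.006 -0.032  0.092] w 0.0871
```

Call:
step_arm(deltas=[[0.43, 0, -0.0511, -0.035, -2], [0.43, 0, -0.1023, -0.07, -4], [0.43, 0, -0.1534, -0.105, -6], [0.43, 0, -0.2046, -0.14, -8], [0.43, 0, -0.2557, -0.175, -10], [0.43, 0, -0.3069, -0.21, -12.5], [0.43, 0, -0.358, -0.245, -15], [0.43, 0, -0.4092, -0.28, -17], [0.43, 0, -0.46, -0.315, -19], [0.43, 0, -0.5115, -0.35, -20.5], [0.43, 0, -0.5115, -0.35, -20.5]], newtons=40)

```text
time_s: 1.88
tool_pos: [0.5888, 0.079, 0.2417]
tool_rot: [-153.6, 89.8, -65.8]
force: [-0.3, 0.5, -0.5]
grip_width: 0.0621
```

Run:
```python
from h import *
from scipy.optimize import least_squares
m,im,d=cam('wrist'); w=cloud(m,d); cv2.imwrite('pics/w1.png',im[...,::-1])
W=w.reshape(-1,3)
for i,y0 in enumerate((.086,.0105,-.0656)):
    P=W[(abs(W[:,1]-y0)<.03)&(W[:,0]>.5)&(W[:,0]<.68)]
    h=P[:,2]-(.097+(P[:,0]-.588)*np.tan(np.radians(32)))
    P=P[(h>.008)&(h<.04)&(abs(P[:,0]-.588)<.045)]
    if len(P)<200: print(i+1,len(P)); continue
    P=P[::max(1,len(P)//3000)]
    def ax(q):
        th,el=q[2],q[3]; return np.array([np.cos(th)*np.cos(el),np.sin(th)*np.cos(el),np.sin(el)])
    s=least_squares(lambda q:np.linalg.norm(np.cross(P-np.array([.59,q[0],q[1]]),ax(q)),axis=1)-.021,[y0,.1,0,.56],loss='soft_l1',f_scale=.002)
    y,z,th,el=s.x; D=ax(s.x); v=W-np.array([.59,y,z]); t=v@D; r=np.linalg.norm(v-np.outer(t,D),axis=1)
    t=t[(r<.0235)&(abs(t)<.1)]; print('b',i+1,len(P),'yaw,el',np.round(np.degrees([th,el]),1),'t range',np.round(np.percentile(t,[.5,99.5]),3),'by z',np.round(np.array([.59,y,z])+D*(.097-z)/D[2],4),'axis at .59',np.round([y,z],4))
to(.588,.086,.15,88.44)
```

```text
b 1 3147 yaw,el [-1.3 32. ] t range [-0.079  0.055] by z [0.5887 0.0874 0.097 ] axis at .59 [0.0874 0.0978]
b 2 5290 yaw,el [-1.3 32. ] t range [-0.081  0.05 ] by z [0.5872 0.0115 0.097 ] axis at .59 [0.0114 0.0988]
b 3 4493 yaw,el [-1.1 31.9] t range [-0.083  0.027] by z [ 0.5857 -0.0645  0.097 ] axis at .59 [-0.0646  0.0997]
t 1.93 delta [ 0.0915 -0.0003  0.0031] turn -0.3 force [-0.95 -0.13 -0.36] tq [ 0.109  0.053 -0.018] w 0.0618
```

View pics/w1.png

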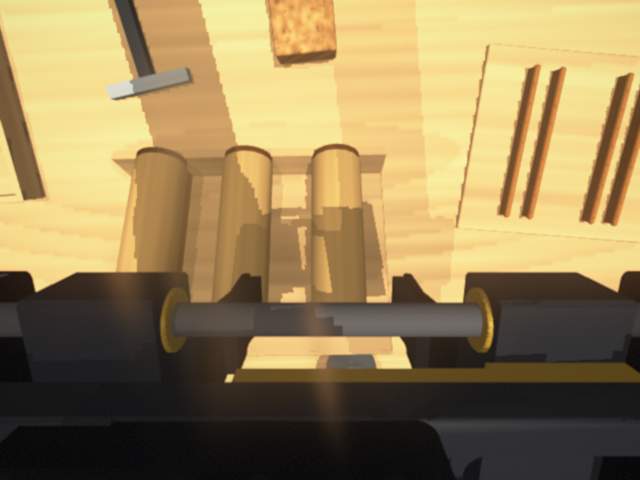

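Call:
step_arm(deltas=[[0.43, 0.04, 0.003, 0.004, 0], [0.43, 0.08, 0.003, 0.004, 0], [0.43, 0.115, 0.003, 0.004, 0], [0.43, 0.14, 0.003, 0.004, 0], [0.43, 0.142, 0.003, 0.004, 0], [-0.2, 0.142, 0.003, 0.004, 0], [-0.2, 0.142, 0.003, 0.004, 0], [-0.2, 0.142, 0.003, 0.004, 0]], newtons=40)

```text
time_s: 2.92
tool_pos: [0.5847, 0.0875, 0.1011]
tool_rot: [-144.8, 89.8, -56.4]
force: [-1.2, -4.5, 3.5]
grip_width: 0.0417
```

Call:
step_arm(deltas=[[-0.2, -0.02, 0, 0, 0], [-0.2, -0.06, 0, 0, 0], [-0.2, -0.1, 0, 0, 0], [-0.2, -0.11, 0, 0, 0], [-0.2, -0.11, 0, 0, 0]], newtons=40)

```text
time_s: 3.55
tool_pos: [0.5838, 0.0903, 0.2095]
tool_rot: [-46.1, 90.0, 42.3]
force: [0.2, -0.1, -2.6]
grip_width: 0.0413
```

```bash
cat >> h.py <<'E'
def feel(n=8):
    F=[];T=[]
    for i in range(n):
        m,im,d=cam('wrist'); o=monitor.get_obs(); F.append(o['force']);T.append(o['wrist_torque'])
    print('feel F',np.mean(F,0).round(2),'T',np.mean(T,0).round(3),'sd',np.std(T,0).round(3)); return m,im,d
def tilt(side=False):
    o=monitor.get_obs(); M=Rm(o['tool_rot']); p=o['tool_pos']
    m,im,d=cam('side'); w=cloud(m,d).reshape(-1,3); q=(w-p)@M   # tool frame
    k=(abs(q[:,2])<.02)&(abs(q[:,1])<.08)&(abs(q[:,1])>.018)&(q[:,0]<.09)&(q[:,0]>-.048)
    q=q[k]; c=np.polyfit(-q[:,1],-q[:,0],1); print('n',len(q),'slope deg',np.degrees(np.arctan(c[0])).round(1),'range y',np.percentile(-q[:,1],[1,99]).round(3))
    return im
E
python3 - <<'E'
from h import *
feel(); tilt(); to(.728,.087,.21,88.5)
E
```

```text
feel F [ 0.06  0.08 -2.5 ] T [ 0.034 -0.042  0.002] sd [0.02  0.023 0.034]
n 317 slope deg 6.8 range y [-0.065 -0.018]
t 4.0 delta [-0.0012 -0.1444  0.0008] turn -0.0 force [-0.24 -0.69 -1.94] tq [-0.011 -0.069 -0.026] w 0.0414
```

Call:
step_arm(deltas=[[-0.2, 0, -0.03, 0, 0], [-0.2, 0, -0.08, 0, 0], [-0.2, 0, -0.125, 0, 0], [-0.2, 0, -0.144, 0, 0], [-0.2, 0.02, -0.144, 0, 0], [-0.2, 0.04, -0.144, 0, 0], [-0.2, 0.05, -0.144, 0, 0], [-0.2, 0.06, -0.144, 0, 0], [-0.2, 0.068, -0.144, 0, 0], [-0.2, 0.075, -0.144, 0, 0]], newtons=40)

```text
time_s: 5.25
tool_pos: [0.7396, 0.0856, 0.1441]
tool_rot: [-86.0, 88.1, 2.4]
force: [23.2, -1.2, 12.8]
grip_width: 0.0418
```

Run:
```python
from h import *
to(.728,.087,.21,88.5); im=tilt(); cv2.imwrite('pics/s1.png',cv2.resize(im[130:300,220:460,::-1],None,fx=3,fy=3))
```

```text
t 5.25 delta [-0.0662  0.0094  0.0013] turn -0.1 force [23.21 -1.2  12.79] tq [-0.254 -4.65   0.051] w 0.0418
n 453 slope deg -34.9 range y [-0.077  0.056]
```

View pics/s1.png

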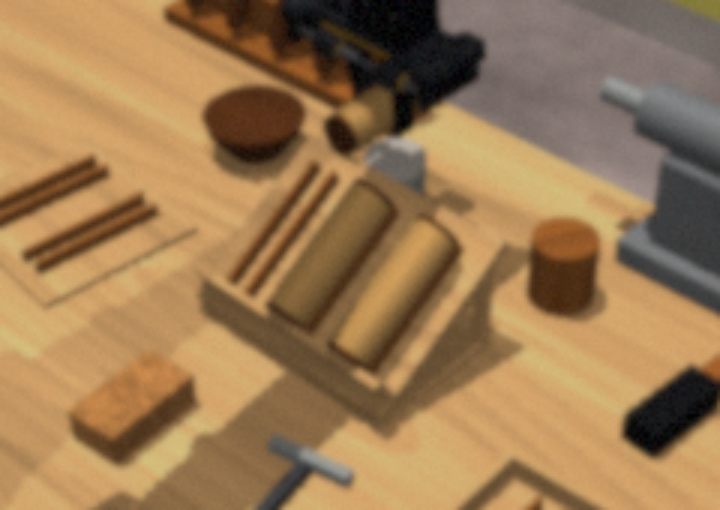

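The barrel looks roughly level now and its end face is jammed against the rack's top edge. I'll lift, come back 14 mm and press again.

Call:
step_arm(deltas=[[-0.2, -0.015, 0, 0, 0], [-0.2, -0.035, 0.004, 0, 0], [-0.2, -0.035, 0.012, 0, 0], [-0.2, -0.02, 0.013, 0, 0], [-0.2, -0.01, 0.013, 0, 0], [-0.2, -0.003, 0.013, 0, 0], [-0.2, 0.003, 0.013, 0, 0]], newtons=30)

```text
time_s: 6.18
tool_pos: [0.7191, 0.0868, 0.1339]
tool_rot: [-84.0, 89.4, 4.4]
force: [8.3, -1.3, 8.0]
grip_width: 0.042
```

Run:
```python
from h import *
to(.715,.087,.21,88.5); m,im,d=cam('side'); cv2.imwrite('pics/s2.png',cv2.resize(im[130:250,260:420,::-1],None,fx=4,fy=4))
```

```text
t 6.17 delta [-0.0761  0.0033  0.0002] turn -0.1 force [ 8.34 -1.33  8.03] tq [ 0.068 -1.586 -0.047] w 0.042
```

View pics/s2.png

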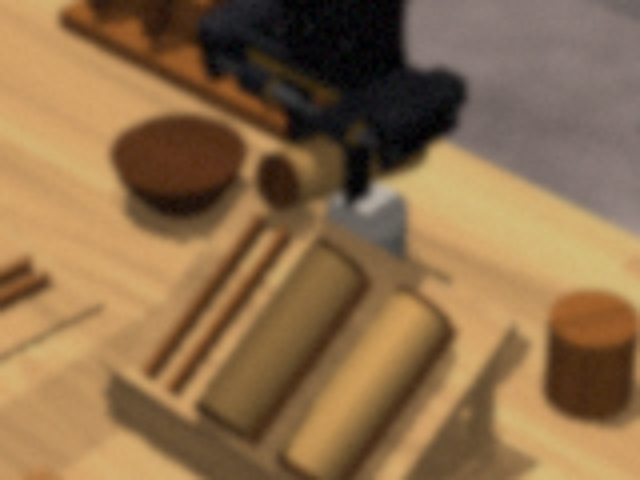

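Call:
step_arm(deltas=[[-0.2, -0.01, 0, 0, 0], [-0.2, -0.04, 0, 0, 0], [-0.2, -0.08, 0, 0, 0], [-0.2, -0.1, 0, 0, 0], [-0.2, -0.1, 0, 0, 0]], newtons=40)

```text
time_s: 6.85
tool_pos: [0.715, 0.0866, 0.232]
tool_rot: [-73.1, 89.9, 15.4]
force: [-0.3, -0.4, -3.0]
grip_width: 0.0413
```

```bash
cat >> h.py <<'E'
def tilt2(name='side'):
    # silhouette points of held barrel in tool frame: X along world-ish x (=-tool y), Z up (=-tool x)
    o=monitor.get_obs(); M=Rm(o['tool_rot']); p=o['tool_pos']
    m,im,d=cam(name); w=cloud(m,d).reshape(-1,3); q=(w-p)@M; X,Z,Y=-q[:,1],-q[:,0],q[:,2]
    k=(abs(Y)<.022)&(abs(X)<.085)&(abs(X)>.02)&(Z>-.065)&(Z<.045); X,Y,Z=X[k],Y[k],Z[k]
    for n,s in (('low',X<0),('high',X>0)):
        if s.sum()>10: print(name,n,s.sum(),'X',np.percentile(X[s],[2,98]).round(3),'Zrange',np.percentile(Z[s],[2,50,98]).round(3))
    from scipy.optimize import least_squares
    f=lambda v:np.hypot(Y-v[2],(Z-v[0])*np.cos(v[1])-X*np.sin(v[1]))-.021
    best=min((least_squares(f,[0,a,0],loss='soft_l1',f_scale=.002,bounds=([-.02,-1,-.005],[.02,1,.005])) for a in (-.5,-.2,0,.3)),key=lambda s:s.cost)
    print('tilt',np.degrees(best.x[1]).round(1),'z0',best.x[0].round(4),'cost/n',best.cost/len(X)*1e6); return im
E
python3 - <<'E'
from h import *
feel(); tilt2(); tilt2('top')
E
```

```text
feel F [-0.41 -0.14 -2.66] T [ 0.029  0.099 -0.009] sd [0.023 0.038 0.035]
side low 277 X [-0.059 -0.021] Zrange [-0.004  0.017  0.033]
side high 81 X [0.023 0.081] Zrange [-0.033 -0.017  0.004]
tilt -15.7 z0 0.0002 cost/n 5.114137381694009
top low 177 X [-0.059 -0.027] Zrange [-0.003  0.023  0.033]
top high 16 X [0.077 0.085] Zrange [-0.014 -0.007  0.   ]
tilt -16.4 z0 -0.0012 cost/n 5.014653650322841
```

Run:
```python
from h import *
to(.474,-.366,.16,92.2)
```

```text
t 7.35 delta [ 0.0713  0.2283 -0.4589] turn -3.7 force [ 0.02 -0.17 -2.46] tq [-0.005  0.129 -0.017] w 0.0418
```

Call:
step_arm(deltas=[[-0.2, 0, 0.015, -0.03, -0.4], [-0.2, 0, 0.038, -0.077, -0.8], [-0.2, 0, 0.063, -0.127, -1.2], [-0.2, 0.01, 0.089, -0.179, -1.6], [-0.2, 0.02, 0.115, -0.231, -2], [-0.2, 0.03, 0.141, -0.283, -2.4], [-0.2, 0.04, 0.167, -0.336, -2.8], [-0.2, 0.05, 0.192, -0.386, -3.2], [-0.2, 0.06, 0.215, -0.432, -3.5], [-0.2, 0.068, 0.2265, -0.455, -3.7], [-0.2, 0.071, 0.228, -0.459, -3.7], [-0.2, 0.071, 0.228, -0.459, -3.7]], newtons=40)

```text
time_s: 8.85
tool_pos: [0.4754, -0.3649, 0.1605]
tool_rot: [-27.9, 89.9, 64.3]
force: [0.5, -0.1, -1.9]
grip_width: 0.0413
```

Run:
```python
from h import *
tilt2(); tilt2('top'); to(.475,-.366,.042,92.2)
```

```text
side low 447 X [-0.058 -0.022] Zrange [-0.002  0.021  0.033]
side high 17 X [0.023 0.042] Zrange [0.001 0.012 0.014]
tilt -15.5 z0 -0.0003 cost/n 6.391903907149605
top high 305 X [0.037 0.083] Zrange [-0.017 -0.002  0.009]
tilt -18.0 z0 -0.0006 cost/n 1.5586269314063157
t 8.95 delta [ 0.1188  0.0014 -0.0019] turn 0.1 force [ 0.71 -0.46 -2.21] tq [0.061 0.058 0.028] w 0.0416
```

Call:
step_arm(deltas=[[-0.2, 0.03, 0.004, -0.002, 0], [-0.2, 0.065, 0.008, -0.002, 0], [-0.2, 0.085, 0.008, -0.002, 0], [-0.2, 0.095, 0.008, -0.002, 0], [-0.2, 0.103, 0.008, -0.002, 0], [-0.2, 0.109, 0.008, -0.002, 0], [-0.2, 0.115, 0.008, -0.002, 0], [-0.2, 0.12, 0.008, -0.002, 0], [-0.2, 0.121, 0.008, -0.002, 0]], newtons=25)

```text
time_s: 10.07
tool_pos: [0.4667, -0.3682, 0.0394]
tool_rot: [-35.4, 90.0, 56.8]
force: [-3.0, 1.8, 4.1]
grip_width: 0.0417
```

Run:
```python
from h import *
tilt2();tilt2('top'); to(.475,-.366,.038,92.2)
```

```text
side low 793 X [-0.083 -0.022] Zrange [-0.039 -0.008  0.022]
tilt 19.8 z0 0.0099 cost/n 8.074061656182726
top high 296 X [0.036 0.082] Zrange [-0.038  0.014  0.022]
tilt -3.8 z0 0.0006 cost/n 4.952313256496093
t 10.18 delta [ 0.0016 -0.0083  0.0019] turn -0.0 force [-2.15  2.85  1.89] tq [0.537 0.378 0.112] w 0.0419
```

Call:
step_arm(deltas=[[-0.2, 0.002, 0, 0.002, 0], [0.1, 0.002, 0, 0.002, 0], [0.35, 0.002, 0, 0.002, 0], [0.35, 0.002, 0, 0.002, 0], [0.35, -0.03, 0, 0.002, 0], [0.35, -0.09, 0, 0.002, 0], [0.35, -0.15, 0, 0.002, 0], [0.35, -0.19, 0, 0.002, 0], [0.35, -0.2, 0, 0.002, 0]], newtons=10)

```text
time_s: 11.3
tool_pos: [0.4677, -0.3674, 0.2428]
tool_rot: [-118.7, 89.7, -26.5]
force: [0.6, -1.0, -0.9]
grip_width: 0.0587
```

```bash
cat >> h.py <<'E'
def placed(c,yaw,name='top'):
    m,im,d=cam(name); w=cloud(m,d).reshape(-1,3); a=np.radians(yaw)
    v=w-np.array([c[0],c[1],0]); X=v[:,0]*np.cos(a)+v[:,1]*np.sin(a); Y=-v[:,0]*np.sin(a)+v[:,1]*np.cos(a)
    k=(abs(Y)<.03)&(abs(X)<.1)&(v[:,2]>.04)&(v[:,2]<.11)
    if k.sum()<30: print('few',k.sum()); return
    t=k&(v[:,2]>.05); print(name,k.sum(),'X ends',np.percentile(X[k],[1,99]).round(3),'Y',np.median(Y[k]).round(4),'top z low/mid/high',[np.percentile(v[k&s,2],90).round(4) for s in (X<-.03,abs(X)<.03,X>.03) if (k&s).sum()])
E
python3 - <<'E'
from h import *
placed((.476,-.3661),2.2); placed((.476,-.3661),2.2,'side')
to(.585,.0115,.22,88.5)
E
```

```text
top 267 X ends [-0.066  0.073] Y 0.001 top z low/mid/high [np.float64(0.0591), np.float64(0.0505), np.float64(0.0589)]
side 1008 X ends [-0.066  0.074] Y -0.0067 top z low/mid/high [np.float64(0.06), np.float64(0.0603), np.float64(0.0598)]
t 11.4 delta [ 0.0201 -0.1322  0.3734] turn 3.7 force [-0.34  0.94 -0.21] tq [ 0.043  0.013 -0.014] w 0.0583
```

Call:
step_arm(deltas=[[0.4, 0, -0.012, 0.035, 0.5], [0.4, 0, -0.032, 0.09, 1], [0.4, 0.005, -0.053, 0.15, 2], [0.4, 0.01, -0.074, 0.21, 2.5], [0.4, 0.015, -0.095, 0.27, 3], [0.4, 0.02, -0.115, 0.325, 3.5], [0.4, 0.02, -0.129, 0.364, 3.7], [0.4, 0.02, -0.132, 0.3734, 3.7], [0.4, 0.03, -0.132, 0.3734, 3.7], [0.4, 0.07, -0.132, 0.3734, 3.7], [0.4, 0.11, -0.132, 0.3734, 3.7], [0.4, 0.135, -0.132, 0.3734, 3.7]], newtons=40)

```text
time_s: 12.9
tool_pos: [0.5821, 0.0085, 0.1013]
tool_rot: [112.3, 89.8, -159.5]
force: [-0.0, 0.2, 1.2]
grip_width: 0.0609
```

Run:
```python
from h import *
to(.585,.0115,.099,88.5)
```

```text
t 12.9 delta [ 0.0022 -0.0028  0.0031] turn -0.3 force [-0.01  0.18  1.16] tq [-0.001  0.035  0.021] w 0.0609
```

Call:
step_arm(deltas=[[0.4, 0.002, -0.003, 0.003, 0], [0.0, 0.002, -0.003, 0.003, 0], [-0.2, 0.002, -0.003, 0.003, 0], [-0.2, 0.002, -0.003, 0.003, 0], [-0.2, 0.002, -0.003, 0.003, 0], [-0.2, -0.02, -0.003, 0.003, 0], [-0.2, -0.06, -0.003, 0.003, 0], [-0.2, -0.1, -0.003, 0.003, 0], [-0.2, -0.109, -0.003, 0.003, 0], [-0.2, -0.109, -0.003, 0.003, 0]], newtons=40)

```text
time_s: 14.15
tool_pos: [0.5874, 0.0147, 0.2135]
tool_rot: [-54.0, 90.0, 34.4]
force: [-0.5, 0.7, -2.3]
grip_width: 0.0413
```

Run:
```python
from h import *
feel(); tilt2(); tilt2('top'); to(.715,.012,.21,88.5)
```

```text
feel F [-0.01 -0.26 -2.51] T [ 0.03  -0.075 -0.005] sd [0.022 0.037 0.033]
side low 394 X [-0.07  -0.021] Zrange [-0.048 -0.016  0.006]
tilt 32.5 z0 -0.0042 cost/n 2.268343114956594
top low 50 X [-0.069 -0.033] Zrange [-0.039 -0.025 -0.015]
tilt 33.0 z0 -0.0024 cost/n 0.60209537691158
t 14.65 delta [ 0.0031 -0.1277  0.0008] turn -0.0 force [-0.38 -0.17 -2.07] tq [ 0.077 -0.043 -0.052] w 0.0415
```

Call:
step_arm(deltas=[[-0.2, 0, -0.03, 0, 0], [-0.2, 0, -0.08, 0, 0], [-0.2, 0, -0.115, 0, 0], [-0.2, 0, -0.127, 0, 0], [-0.2, 0.02, -0.127, 0, 0], [-0.2, 0.04, -0.127, 0, 0], [-0.2, 0.05, -0.127, 0, 0], [-0.2, 0.06, -0.127, 0, 0], [-0.2, 0.069, -0.127, 0, 0], [-0.2, 0.077, -0.127, 0, 0], [-0.2, 0.08, -0.127, 0, 0]], newtons=30)

```text
time_s: 16.02
tool_pos: [0.719, 0.0112, 0.1381]
tool_rot: [-86.5, 89.2, 1.9]
force: [8.6, -0.3, 10.1]
grip_width: 0.0416
```

Call:
step_arm(deltas=[[-0.2, -0.01, 0, 0, 0], [-0.2, -0.04, 0, 0, 0], [-0.2, -0.08, 0, 0, 0], [-0.2, -0.1, 0, 0, 0], [-0.2, -0.1, 0, 0, 0]], newtons=40)

```text
time_s: 16.65
tool_pos: [0.7144, 0.0112, 0.2345]
tool_rot: [-75.6, 89.9, 12.8]
force: [0.9, 0.4, -3.6]
grip_width: 0.0414
```

Run:
```python
from h import *
feel(); tilt2(); tilt2('top'); to(.475,-.279,.16,92.2); to(.526,.277,.16,83.1)
```

```text
feel F [-0.21 -0.06 -2.41] T [0.022 0.086 0.008] sd [0.025 0.022 0.037]
side low 356 X [-0.072 -0.022] Zrange [-0.008  0.015  0.029]
side high 37 X [0.025 0.068] Zrange [-0.025 -0.013  0.007]
tilt -8.6 z0 -0.0016 cost/n 4.784864937342291
top low 124 X [-0.071 -0.027] Zrange [-0.007  0.016  0.026]
tilt -7.1 z0 -0.0009 cost/n 1.814376779896824
t 17.15 delta [ 0.0732  0.2313 -0.2966] turn -3.7 force [ 0.14 -0.14 -2.18] tq [ 0.056  0.017 -0.005] w 0.0416
t 17.15 delta [0.0731 0.1953 0.2606] turn 5.4 force [ 0.14 -0.14 -2.18] tq [ 0.056  0.017 -0.005] w 0.0416
```

Torque shifted by +0.16 N m, so it rattles, but the tilt of about -8° is only marginal. I'll press again, a bit deeper.

Call:
step_arm(deltas=[[-0.2, 0.04, -0.003, 0, 0], [-0.2, 0.08, -0.003, 0, 0], [-0.2, 0.095, -0.003, 0, 0], [-0.2, 0.104, -0.003, 0, 0], [-0.2, 0.111, -0.003, 0, 0], [-0.2, 0.111, -0.003, 0, 0]], newtons=25)

```text
time_s: 17.9
tool_pos: [0.7188, 0.0111, 0.1239]
tool_rot: [-86.5, 89.8, 1.9]
force: [2.2, -0.7, -0.7]
grip_width: 0.0417
```

Call:
step_arm(deltas=[[-0.2, -0.01, 0, 0, 0], [-0.2, -0.04, 0, 0, 0], [-0.2, -0.08, 0, 0, 0], [-0.2, -0.11, 0, 0, 0], [-0.2, -0.11, 0, 0, 0], [-0.2, -0.11, 0, 0, 0]], newtons=40)

```text
time_s: 18.65
tool_pos: [0.7166, 0.0112, 0.2311]
tool_rot: [89.4, 89.9, 177.9]
force: [0.2, -0.8, -2.0]
grip_width: 0.0411
```

Run:
```python
from h import *
feel(4); tilt2(); tilt2('top'); to(.475,-.279,.16,92.2)
```

```text
feel F [-0.25 -0.12 -3.09] T [0.037 0.082 0.018] sd [0.02  0.034 0.023]
side low 280 X [-0.068 -0.021] Zrange [0.001 0.031 0.044]
side high 96 X [0.023 0.065] Zrange [-0.048 -0.026 -0.004]
tilt -35.1 z0 0.0003 cost/n 4.842389450226594
top low 84 X [-0.067 -0.027] Zrange [0.015 0.034 0.044]
tilt -33.0 z0 -0.0002 cost/n 2.0258320526976914
t 18.95 delta [ 0.0718  0.2339 -0.2966] turn -3.7 force [ 0.04  0.08 -1.85] tq [0.01  0.055 0.024] w 0.0418
```

Call:
step_arm(deltas=[[-0.2, 0, 0.025, -0.032, -0.5], [-0.2, 0, 0.063, -0.08, -1], [-0.2, 0.01, 0.1, -0.126, -1.6], [-0.2, 0.02, 0.137, -0.173, -2.2], [-0.2, 0.035, 0.174, -0.22, -2.8], [-0.2, 0.05, 0.21, -0.265, -3.4], [-0.2, 0.065, 0.231, -0.291, -3.7], [-0.2, 0.072, 0.235, -0.2966, -3.7], [-0.2, 0.072, 0.235, -0.2966, -3.7]], newtons=40)

```text
time_s: 20.08
tool_pos: [0.4746, -0.2785, 0.1602]
tool_rot: [16.4, 90.0, 108.6]
force: [2.2, 0.1, -2.0]
grip_width: 0.0416
```

Run:
```python
from h import *
to(.472,-.279,.038,92.2); tilt2(); tilt2('top')
```

```text
t 20.07 delta [ 0.1222  0.0026 -0.0005] turn -0.1 force [ 2.19  0.08 -1.96] tq [ 0.038  0.012 -0.052] w 0.0416
side low 361 X [-0.067 -0.022] Zrange [0.01  0.033 0.045]
side high 33 X [0.027 0.059] Zrange [-0.043 -0.027 -0.016]
tilt -41.2 z0 -0.0044 cost/n 6.5034583681073075
top high 148 X [0.036 0.067] Zrange [-0.031 -0.017 -0.004]
tilt -34.4 z0 -0.0019 cost/n 1.389716394533287
```

Call:
step_arm(deltas=[[-0.2, 0.03, 0.002, 0, 0], [-0.2, 0.06, 0.003, 0, 0], [-0.2, 0.075, 0.003, 0, 0], [-0.2, 0.083, 0.003, 0, 0], [-0.2, 0.09, 0.003, 0, 0], [-0.2, 0.097, 0.003, 0, 0], [-0.2, 0.104, 0.003, 0, 0], [-0.2, 0.111, 0.003, 0, 0], [-0.2, 0.117, 0.003, 0, 0], [-0.2, 0.121, 0.003, 0, 0], [-0.2, 0.121, 0.003, 0, 0]], newtons=20)

```text
time_s: 21.55
tool_pos: [0.4718, -0.2793, 0.0395]
tool_rot: [-126.3, 90.0, -34.2]
force: [-2.5, -1.0, 1.2]
grip_width: 0.0422
```

Run:
```python
from h import *
to(.472,-.279,.038,92.2); placed((.472,-.279),2.2); placed((.472,-.279),2.2,'side')
```

```text
t 21.55 delta [ 0.0015 -0.0002  0.0003] turn -0.0 force [-2.53 -1.04  1.21] tq [0.007 0.453 0.01 ] w 0.0422
top 138 X ends [0.014 0.067] Y 0.007 top z low/mid/high [np.float64(0.1084), np.float64(0.059)]
side 722 X ends [-0.073  0.016] Y -0.0018 top z low/mid/high [np.float64(0.105), np.float64(0.0926)]
```

Call:
step_arm(deltas=[[-0.2, 0.002, 0, 0, 0], [0.05, 0.002, 0, 0, 0], [0.35, 0.002, 0, 0, 0], [0.35, 0.002, 0, 0, 0], [0.35, -0.03, 0, 0, 0], [0.35, -0.09, 0, 0, 0], [0.35, -0.15, 0, 0, 0], [0.35, -0.19, 0, 0, 0], [0.35, -0.2, 0, 0, 0]], newtons=10)

```text
time_s: 22.78
tool_pos: [0.4729, -0.2799, 0.2427]
tool_rot: [-109.4, 89.7, -17.3]
force: [-0.3, 0.4, 0.2]
grip_width: 0.0587
```

Run:
```python
from h import *
for n in ('top','side'): placed((.472,-.279),2.2,n); placed((.476,-.3661),2.2,n)
to(.583,-.0645,.22,88.5)
```

```text
top 167 X ends [-0.057  0.067] Y -0.0016 top z low/mid/high [np.float64(0.0483), np.float64(0.06), np.float64(0.0584)]
few 0
side 930 X ends [-0.073  0.067] Y -0.0073 top z low/mid/high [np.float64(0.0602), np.float64(0.0605), np.float64(0.0598)]
side 1018 X ends [-0.066  0.073] Y -0.007 top z low/mid/high [np.float64(0.0602), np.float64(0.0603), np.float64(0.0602)]
t 22.98 delta [ 0.0178 -0.1202  0.2097] turn 3.7 force [-0.2   0.43  0.04] tq [0.04  0.028 0.016] w 0.0587
```

Call:
step_arm(deltas=[[0.4, 0, -0.02, 0.035, 0.7], [0.4, 0, -0.05, 0.087, 1.5], [0.4, 0.01, -0.08, 0.14, 2.4], [0.4, 0.015, -0.106, 0.185, 3.2], [0.4, 0.018, -0.118, 0.206, 3.7], [0.4, 0.018, -0.12, 0.21, 3.7], [0.4, 0.018, -0.12, 0.21, 3.7], [0.4, 0.05, -0.12, 0.21, 3.7], [0.4, 0.09, -0.12, 0.21, 3.7], [0.4, 0.12, -0.12, 0.21, 3.7], [0.4, 0.133, -0.12, 0.21, 3.7]], newtons=40)

```text
time_s: 24.35
tool_pos: [0.5818, -0.0668, 0.1048]
tool_rot: [102.1, 89.8, -169.6]
force: [-0.0, 0.4, 0.2]
grip_width: 0.0611
```

Run:
```python
from h import *
to(.583,-.0645,.099,88.5)
```

```text
t 24.35 delta [ 0.0058 -0.0012  0.0024] turn -0.2 force [-0.    0.35  0.21] tq [ 0.041 -0.038 -0.04 ] w 0.0611
```

Call:
step_arm(deltas=[[0.4, 0.005, -0.001, 0.002, 0], [0.0, 0.006, -0.001, 0.002, 0], [-0.2, 0.006, -0.001, 0.002, 0], [-0.2, 0.006, -0.001, 0.002, 0], [-0.2, 0.006, -0.001, 0.002, 0], [-0.2, -0.02, -0.001, 0.002, 0], [-0.2, -0.06, -0.001, 0.002, 0], [-0.2, -0.1, -0.001, 0.002, 0], [-0.2, -0.107, -0.001, 0.002, 0], [-0.2, -0.107, -0.001, 0.002, 0]], newtons=40)

```text
time_s: 25.6
tool_pos: [0.5842, -0.062, 0.2127]
tool_rot: [45.8, 89.9, 134.3]
force: [0.5, -0.1, -2.3]
grip_width: 0.0418
```

Run:
```python
from h import *
feel(); tilt2(); tilt2('top'); to(.715,-.064,.21,88.5)
```

```text
feel F [ 0.59 -0.26 -2.21] T [ 0.018  0.018 -0.006] sd [0.013 0.037 0.019]
side low 417 X [-0.069 -0.021] Zrange [-0.046 -0.015  0.006]
tilt 32.6 z0 -0.0031 cost/n 1.93921323193369
tilt -28.6 z0 0.0 cost/n nan
t 26.1 delta [ 0.0032 -0.1305  0.0023] turn -0.0 force [ 0.52  0.   -2.26] tq [ 0.003  0.009 -0.016] w 0.0417h.py:38: RuntimeWarning: invalid value encountered in scalar divide
  print('tilt',np.degrees(best.x[1]).round(1),'z0',best.x[0].round(4),'cost/n',best.cost/len(X)*1e6); return im
```

Call:
step_arm(deltas=[[-0.2, 0, -0.03, 0.001, 0], [-0.2, 0, -0.08, 0.002, 0], [-0.2, 0, -0.117, 0.002, 0], [-0.2, 0, -0.131, 0.002, 0], [-0.2, 0.02, -0.131, 0.002, 0], [-0.2, 0.04, -0.131, 0.002, 0], [-0.2, 0.05, -0.131, 0.002, 0], [-0.2, 0.06, -0.131, 0.002, 0], [-0.2, 0.069, -0.131, 0.002, 0], [-0.2, 0.077, -0.131, 0.002, 0], [-0.2, 0.084, -0.131, 0.002, 0], [-0.2, 0.085, -0.131, 0.002, 0]], newtons=27)

```text
time_s: 27.6
tool_pos: [0.7192, -0.0643, 0.1316]
tool_rot: [-90.3, 89.4, -1.9]
force: [6.3, -0.1, 5.2]
grip_width: 0.0417
```

Call:
step_arm(deltas=[[-0.2, -0.01, 0, 0, 0], [-0.2, -0.04, 0, 0, 0], [-0.2, -0.08, 0, 0, 0], [-0.2, -0.105, 0, 0, 0], [-0.2, -0.105, 0, 0, 0], [-0.2, -0.105, 0, 0, 0]], newtons=40)

```text
time_s: 28.35
tool_pos: [0.7144, -0.0642, 0.2317]
tool_rot: [82.5, 89.8, 170.9]
force: [0.6, -0.3, -3.5]
grip_width: 0.0414
```

Run:
```python
from h import *
feel(); tilt2(); tilt2('top'); to(.526,.277,.16,83.1)
```

```text
feel F [ 0.33 -0.13 -2.01] T [ 0.028 -0.024  0.004] sd [0.023 0.029 0.026]
side low 354 X [-0.07  -0.022] Zrange [-0.002  0.022  0.038]
side high 50 X [0.027 0.066] Zrange [-0.029 -0.013  0.002]
tilt -17.1 z0 -0.0005 cost/n 5.116975672402145
tilt -10.2 z0 0.0033 cost/n 0.1406126868375587
t 28.85 delta [0.0734 0.1987 0.3361] turn 5.4 force [ 0.47 -0.21 -1.73] tq [0.06  0.019 0.018] w 0.0413
```

Call:
step_arm(deltas=[[-0.2, 0, 0.017, 0.03, 0.5], [-0.2, 0, 0.045, 0.077, 1], [-0.2, 0.01, 0.074, 0.125, 2], [-0.2, 0.02, 0.103, 0.174, 3], [-0.2, 0.035, 0.132, 0.223, 4], [-0.2, 0.05, 0.16, 0.271, 5], [-0.2, 0.065, 0.184, 0.312, 5.4], [-0.2, 0.073, 0.197, 0.333, 5.4], [-0.2, 0.073, 0.199, 0.336, 5.4], [-0.2, 0.073, 0.199, 0.336, 5.4]], newtons=40)

```text
time_s: 30.1
tool_pos: [0.5268, 0.2757, 0.1612]
tool_rot: [-96.1, 89.9, -13.1]
force: [0.5, -0.3, -2.4]
grip_width: 0.042
```

Run:
```python
from h import *
tilt2(); tilt2('top'); to(.5255,.277,.038,83.1)
```

```text
side low 299 X [-0.07  -0.022] Zrange [-0.003  0.022  0.038]
side high 112 X [0.022 0.071] Zrange [-0.033 -0.013 -0.001]
tilt -17.1 z0 -0.0005 cost/n 3.681202158366857
top low 232 X [-0.071 -0.038] Zrange [0.002 0.027 0.038]
top high 179 X [0.044 0.072] Zrange [-0.022 -0.004  0.004]
tilt -16.9 z0 -0.0038 cost/n 3.2192726840617842
t 30.2 delta [0.1233 0.0023 0.0018] turn -0.2 force [ 0.35 -0.78 -2.85] tq [-0.019 -0.03  -0.003] w 0.0417
```

Call:
step_arm(deltas=[[-0.2, 0.03, 0.002, 0.002, 0], [-0.2, 0.065, 0.002, 0.002, 0], [-0.2, 0.085, 0.002, 0.002, 0], [-0.2, 0.095, 0.002, 0.002, 0], [-0.2, 0.103, 0.002, 0.002, 0], [-0.2, 0.11, 0.002, 0.002, 0], [-0.2, 0.117, 0.002, 0.002, 0], [-0.2, 0.122, 0.002, 0.002, 0], [-0.2, 0.123, 0.002, 0.002, 0]], newtons=20)

```text
time_s: 31.32
tool_pos: [0.5246, 0.2814, 0.04]
tool_rot: [-20.9, 89.8, 62.3]
force: [-5.3, 2.9, 15.5]
grip_width: 0.0418
```

Run:
```python
from h import *
to(.5255,.277,.038,83.1)
```

```text
t 31.32 delta [ 0.002  -0.0015 -0.0043] turn 0.0 force [-5.34  2.9  15.47] tq [0.373 1.114 0.029] w 0.0418
```

Call:
step_arm(deltas=[[-0.2, -0.002, 0, -0.002, 0], [-0.2, -0.002, 0, -0.004, 0], [-0.2, 0, 0, -0.004, 0], [-0.2, 0.001, 0, -0.004, 0]], newtons=12)

```text
time_s: 31.82
tool_pos: [0.5249, 0.2798, 0.0403]
tool_rot: [-25.8, 89.5, 57.4]
force: [-4.5, 5.9, 16.3]
grip_width: 0.0417
```

Run:
```python
from h import *
to(.5255,.277,.038,83.1)
m,im,d=cam('side'); cv2.imwrite('pics/s3.png',cv2.resize(im[150:270,180:340,::-1],None,fx=4,fy=4))
```

```text
t 31.82 delta [ 0.0023 -0.0009 -0.0028] turn 0.1 force [-4.47  5.86 16.32] tq [1.209 1.055 0.18 ] w 0.0417
```

View pics/s3.png

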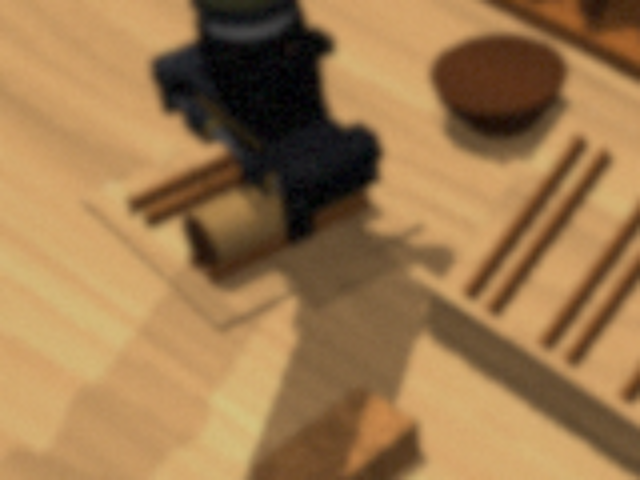

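The picture shows the barrel seated level in the board's right trough (cap at 200,245). The lateral force says the trough lies a few mm further left, so I'll relax there and release.

Call:
step_arm(deltas=[[-0.2, -0.001, 0, 0.003, 0], [-0.2, -0.001, 0, 0.004, 0], [0.05, -0.001, 0, 0.004, 0], [0.3, -0.001, 0, 0.004, 0], [0.35, -0.001, 0, 0.004, 0], [0.35, -0.03, 0, 0.004, 0], [0.35, -0.09, 0, 0.004, 0], [0.35, -0.15, 0, 0.004, 0], [0.35, -0.19, 0, 0.004, 0], [0.35, -0.2, 0, 0.004, 0], [0.35, -0.2, 0, 0.004, 0]], newtons=10)

```text
time_s: 33.25
tool_pos: [0.5239, 0.2785, 0.2359]
tool_rot: [151.1, 89.9, -125.9]
force: [0.4, 0.5, 0.2]
grip_width: 0.0586
```

Run:
```python
from h import *
for n in ('top','side'):
    placed((.526,.277),-6.85,n); placed((.472,-.279),2.2,n); placed((.476,-.3661),2.2,n)
to(.5,.3,.24,83.1)
for n in ('side','top'):
    m,im,d=cam(n); w=cloud(m,d); cv2.imwrite(f'pics/f_{n}.png',im[...,::-1])
    if n=='top':
        for k,b in dict(wax=(245,120,275,155),sander=(255,255,285,302)).items():
            P=w[b[1]:b[3],b[0]:b[2]].reshape(-1,3); P=P[(P[:,2]>.02)&(P[:,2]<.1)]
            print(k,np.round(cv2.minAreaRect(P[:,:2].astype(np.float32))[0],4) if len(P) else 'hidden')
```

```text
top 268 X ends [-0.07   0.068] Y 0.0012 top z low/mid/high [np.float64(0.0587), np.float64(0.058)]
top 800 X ends [-0.072  0.066] Y 0.0013 top z low/mid/high [np.float64(0.0594), np.float64(0.0591), np.float64(0.0597)]
top 807 X ends [-0.066  0.072] Y 0.0011 top z low/mid/high [np.float64(0.0587), np.float64(0.0591), np.float64(0.0591)]
side 541 X ends [-0.071  0.067] Y -0.006 top z low/mid/high [np.float64(0.0601), np.float64(0.061), np.float64(0.0611)]
side 931 X ends [-0.073  0.067] Y -0.0071 top z low/mid/high [np.float64(0.0596), np.float64(0.0601), np.float64(0.06)]
side 1004 X ends [-0.066  0.073] Y -0.0066 top z low/mid/high [np.float64(0.0599), np.float64(0.0606), np.float64(0.06)]
t 33.55 delta [-0.005   0.0258  0.0182] turn -0.0 force [ 0.11  0.31 -0.18] tq [ 0.055  0.017 -0.001] w 0.0589
wax [0.773  0.0985]
sander [0.3886 0.0616]
```

View pics/f_side.png

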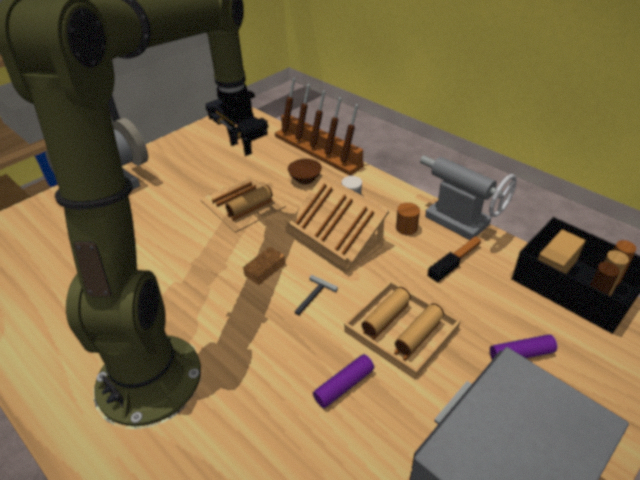

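All three barrels are lying level: two in the tray at (385,312) and (420,330), and one on the board at (248,202). The gripper is clear and the bystanders have not moved.

```bash
python3 -c "
from h import *
print(env.sign_off())"
```

```text
the job is handed in; nothing more can be done
None
```

I tipped all three barrels past level in order, sorted them by feel, placed and released them, and handed the job in at about 34 s of the 72 s allowed. The sign-off gave no verdict.

The moves can only turn the tool about its own downward axis. So I tipped each barrel by pressing its low end down on the rack's top edge until it pivoted in the grip, then lifted it clear and felt for the ball.

| Barrel | Tipped past level | Moment change about the grip | Result | Placed in |
|---|---|---|---|---|
| 1 (left) | about 16° | about +0.14 N m | rattles | tray, right trough |
| 2 (middle) | about 34° | about +0.16 N m | rattles | tray, left trough |
| 3 (right) | about 17° | about −0.04 N m | solid | board, right trough |

- **Final checks:** every barrel is level at its resting height and within about 4 mm of the middle of its trough. The gripper is open and about 0.2 m clear. The tin and the cork block are within 1 mm of where they started.
- **What went less smoothly:**
  - Barrel 1's first press jammed against the rack edge at about 26 N, so I pressed it again from a better position.
  - Barrel 2's first press gave only 7–9°, too close to the limit, so I pressed it deeper.
  - Barrel 3 met about 16 N while seating and pulled about 3 mm sideways before I eased off and released it.
- **Disagreements:** barrel 3's moment change is above the stated 0.01 N m for a solid barrel. It is of the order of the sensor noise and far below the 0.13 N m of a rattler. The side camera put the barrels about 6–7 mm off the trough line sideways, against about 1 mm from the top camera. It sees only their near side, so I went by the top view.

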